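# Hold the wide spring clip open over the recipe card

## Task

Two steel spring clips are parked on the front wall of the recipe-card box. Squeeze the finger tabs of the wide one to open its jaws, lift it off the box, and lower it, jaws down and wide open, over the middle of the top edge of the recipe card that stands in the wooden block, so that I can slip a second sheet in next to the card. Finish while still holding it there squeezed wide open, square to the card, with the card's edge well inside the jaws but the clip neither biting nor touching the card; leave the narrow clip where it is and do not shove or topple anything else.

Things in the scene. Friction and masses are not known exactly. Their poses are not given: they have to be found in the camera images.
- wide_clip_pin (a point): The WIDE steel spring clip: loose, 85 g, 62 mm wide along its jaws, 91 mm tall, two equal levers on a hinge pin. Parked upright, jaws down, pinched on the card box's front wall, whose top is 28 mm below this point: the middle of the pin, half-way up. z up to the finger tabs; x across the jaws (they open, and the tabs are squeezed, along it; away from the robot at yaw 0); y along the jaws.
- wide_clip_tabs (a point): Point midway between the wide clip's two finger tabs, at their ends, 40 mm above the pin (axes as the pin's). The tabs are 24 mm wide along y and flare outwards to 6 mm rolled beads: 48 mm over the beads as parked, 19 mm when fully squeezed, the beads then standing 45 mm above the pin. Each tab needs 4 N to start opening, 8 N when fully open; let go, the clip snaps shut.
- wide_clip_lips (a point): Point midway between the lips of the wide clip's jaws, 48 mm below the pin (axes as the pin's). Fully squeezed, the lips stand 44 mm below the pin with a clear gap of about 32 mm between them; the throat is free upwards to 5 mm below the pin.
- wide_clip: The same wide clip as a whole; origin and axes are those of its pin point.
- wide_clip_a (a joint): How far each jaw of the wide clip is swung open (rad; both jaws always move alike): 0 as parked on the 6 mm box wall, -0.06 shut on nothing, 0.34 fully squeezed against its stop.
- narrow_clip_pin (a point): The NARROW spring clip: same shape, height, tabs and stiffness, but only 34 mm wide along the jaws. Parked on the same wall, 88 mm from the wide one (centre to centre; which is left and which is right changes). Point and axes as for the wide clip. To be left alone.
- card_box: Open plywood recipe-card box, 110 (x) by 170 (y) by 80 mm high, 6 mm walls, 1.3 kg, loose on the worktop. Cards and dividers inside its rear part rise no higher than 87 mm. Origin: centre of its underside. x points from front wall to rear wall, away from the robot at yaw 0; the clips sit on the front wall, whose mid-plane is 52 mm before the origin.
- card_edge (a point): Middle of the top edge of the upright recipe card: stiff, white, ruled, 148 mm wide, 3 mm thick, wedged in a wooden block (46 by 120 by 24 mm); both are one loose thing of 0.5 kg that slides or tips if pushed. The edge is 117 mm above the worktop. y along the edge, x through the card's thickness (away from the robot at yaw 0), z up.
- card_stand: The recipe card and its block as a whole: origin at the centre of the block's underside, axes as for the card edge, 117 mm below it.
- mug: Green mug, 86 mm across the body and 96 mm tall, at the right of the recipe card. A bystander. Origin: centre of its underside.

How it is judged (in metres and radians):
On the way, in this order (a step that is already met when the one before it is completed fails the run):
1. the wide clip is squeezed open while it still straddles the box wall (value of joint wide_clip_a above 0.12 rad and z of wide_clip_pin in the frame of card_box below 0.118 m and distance of wide_clip_pin from where it was at the start of the episode below 0.025 m), for 0.1 s.
2. the wide clip is lifted clear of the box (z of wide_clip_pin in the frame of card_box above 0.14 m), for 0.1 s.
At the end, for the whole second after the job is handed in: Wide clip held still and upright, jaws open over 0.24 rad; card edge 7-36 mm below its pin, within 12 mm of its mid-plane, 25 mm of the card's middle, square to 0.2 rad, clip not touching the card; narrow clip, box and card stand within 12, 25 and 20 mm of their places (value of joint wide_clip_a above 0.24 rad and z of card_edge in the frame of wide_clip_pin between -0.036 and -0.007 m and x of card_edge in the frame of wide_clip_pin between -0.012 and 0.012 m and y of card_edge in the frame of wide_clip_pin between -0.025 and 0.025 m and angle between the y axis of wide_clip_pin and the y axis of card_edge, either way round below 0.2 rad and angle between wide_clip_pin's own z axis and vertical below 0.26 rad and angle between card_edge's own z axis and vertical below 0.05 rad and contact force between wide_clip and card_stand below 0.2 N and contact force between the fingers and wide_clip above 4 N and linear speed of wide_clip below 0.02 m/s and distance of narrow_clip_pin from where it was at the start of the episode below 0.012 m and distance of card_box from where it was at the start of the episode below 0.025 m and distance of card_stand from where it was at the start of the episode below 0.02 m); the arm keeps its last pose, push and grip.
It fails at once if the clip bites or bangs the card (over 4 N) (contact force between wide_clip and card_stand above 4 N).
It fails at once if the narrow clip is taken or knocked out of place (distance of narrow_clip_pin from where it was at the start of the episode above 0.02 m).
It fails at once if the card stand is shoved or toppled (distance of card_stand from where it was at the start of the episode above 0.03 m or angle between card_stand's own z axis and vertical above 0.3 rad).
It fails at once if the card box is shoved (distance of card_box from where it was at the start of the episode above 0.035 m).
It fails at once if the mug is shoved (distance of mug from where it was at the start of the episode above 0.03 m).
It also fails if it takes over 34 s, if anything falls off the work surface, if the arm or the gripper's body presses on something with over 40 N, if the wrist force passes 120 N, or if a joint passes its speed limit or range.

## Robot

A 6-joint arm with a two-finger parallel gripper is mounted at the origin on a cart in front of the work surface, level with it; the furniture and walls round the work are solid. World frame = base frame: x ahead of the robot, y to its left, z up, the work surface at z = 0. Lengths are in mm, angles in rad, forces in N, time in s.
With the tool pointing down it reaches from about 325 to 1000 mm from the base axis. Payload 5.1 kg.
Tool frame: the origin (TCP) lies midway between the tips of the shut fingers; the grasp point (between the pads) lies 19 mm behind it; y points along the fingers, z is the direction in which the jaws open and shut, and the axes are right-handed (so a half turn about y gives the same grasp; the last joint's range is limited). The gripper opens to 85 mm and grips with 20 to 120 N. Pads are 22 mm wide; open, the fingers measure 114 mm over their backs; the gripper's body (76 mm by 85 mm) begins 54 mm behind the grasp point. The pads swing forward as they close: fully open they stand 13 mm farther back than shut.
Start: joints at [1.176, 0.124, 1.65, -0, 1.367, -0.083], TCP at [199.423, 618.64, 231.322] pointing down, gripper open.
Joint ranges: [-2.61, 2.61], [-1.02, 2.33], [0.03, 2.71], [-1.35, 4.49], [0.32, 2.68], [-2.91, 2.91]. Speed limits (rad/s): [2.57, 2.57, 3.14, 3.14, 3.14, 3.14].

## Interface

Orientations are given as a unit quaternion [x, y, z, w].
In Python, from bench import robot, telemetry, viewer, workorder gives the robot as it stands. Calls block until the motion is done:
- robot.move_pose(position, orientation): joint-space move of the TCP to a pose.
- robot.line_to(position, rotation=None, max_speed=150, threshold=None): straight line of the TCP; rotation=None keeps the orientation; max_speed is the mean speed in mm/s. With threshold (N) it stops when the force on the tool has changed by that much, and returns True; else False.
- robot.move_j(angles): joint-space move.
- robot.release() and robot.close(grasp_force=None): open the fingers fully, or close them until they stop; grasp_force is the grip in N (None keeps the last).
- robot.dwell(seconds).
- robot.ik(position, orientation): joint angles nearest the present ones, or None.
- telemetry.sense(): the state.
- viewer.snapshot(name): name is "scene" or "top" or "wrist"; returns a dict with "frame" (400x640x3 uint8, blue, green, red), "fovy" (degrees; the focal length in pixels is half the picture's height over the tangent of half this angle, whatever the lens; pixels are square), "cx", "cy" (the principal point, pixels), "k1" (the pictures are not rectified: a ray, as slopes to the right and down, at radius r is drawn at 1 + k1 r^2 times it, then the intrinsics apply), "rvec" (rotation vector, rad) and "tvec" (3), from world to camera coordinates, as OpenCV has them. Camera axes: x right, y down, z forward; pixel columns grow to the right and rows downward; lengths in mm; the calibration is good to about 2 mm. A picture is of the moment at which its call begins. There is no depth.
A pose or a line that the arm cannot do raises robot.IKError and nothing moves.
- workorder.close_job(): hands the job in, once; it reports no verdict.
The state is a dict: "time": time; "q": joint angles; "joint_velocities": joint speeds; "tau": joint torques, N m; "tool_pos": TCP position; "eef_rot": TCP orientation; "wrist_force": force on the tool from outside, world axes, zero at the start; "wrist_torque": the same for the moment, N m; "width": opening from 0.0 (shut) to 1.0 (fully open).
Only numpy, scipy, OpenCV 4.12 (cv2) and the standard library are available. Lean on these libraries where they do the work, as an engineer would, in place of code of your own. Each camera call takes 0.05 s, during which the arm holds its last target. There are 200 camera calls.

## Working session

There is one attempt and no reset: what is moved stays moved. The work goes in short steps, each a Python script; the robot and the scene stay as the last script left them, time stands still between calls to the robot, and variables do not carry over. Pictures are saved under pics/ and viewed, about 8 in all and at most 12, crops included, and the job is handed in when it is done.

```bash
ls; mkdir -p pics; cat > h.py <<'E'
import numpy as np, cv2, json
from scipy.spatial.transform import Rotation as R
from bench import robot, telemetry, viewer, workorder
def snap(n,fn):
    s=viewer.snapshot(n); cv2.imwrite(f'pics/{fn}.png',s['frame']); np.save(f'pics/{fn}.npy',{k:v for k,v in s.items() if k!='frame'},allow_pickle=True); return s
def cal(fn): return np.load(f'pics/{fn}.npy',allow_pickle=True).item()
def K(c):
    f=200/np.tan(np.radians(c['fovy'])/2); return np.array([[f,0,c['cx']],[0,f,c['cy']],[0,0,1.]]),np.array([c['k1'],0,0,0.])
def ray(c,px):
    k,d=K(c); u=cv2.undistortPoints(np.array([[px]],float),k,d)[0,0]
    Rm=cv2.Rodrigues(np.array(c['rvec'],float))[0]; t=np.array(c['tvec'],float).ravel()
    v=Rm.T@np.array([u[0],u[1],1]); return -Rm.T@t, v/np.linalg.norm(v)
def onz(c,px,z):
    o,v=ray(c,px); return o+v*(z-o[2])/v[2]
def proj(c,P):
    k,d=K(c); return cv2.projectPoints(np.array(P,float).reshape(-1,1,3),np.array(c['rvec'],float),np.array(c['tvec'],float),k,d)[0][:,0]
def tri(obs):
    A=np.zeros((3,3));b=np.zeros(3)
    for c,p in obs:
        o,v=ray(c,p); M=np.eye(3)-np.outer(v,v); A+=M; b+=M@o
    return np.linalg.solve(A,b)
E
python3 - <<'E'
from h import *
a=snap('scene','s0');b=snap('top','t0')
s=telemetry.sense(); print(s['eef_rot'],s['tool_pos'],s['width'],s['time'])
print(R.from_quat(s['eef_rot']).as_matrix().round(3))
for c in(a,b):
    k,d=K(c);Rm=cv2.Rodrigues(np.array(c['rvec'],float))[0];print(k[0,0],c['k1'],-Rm.T@np.array(c['tvec']).ravel())
E
```

```text
pics
[ 0.69917371 -0.1099546   0.10963275 -0.69788737] [199.21766872 618.14518771 230.17244094] 1.0000832233978103 0.1
[[ 0.952 -0.001  0.307]
 [-0.307 -0.002  0.952]
 [-0.    -1.    -0.002]]
487.82031425144726 -0.065827435634804 [-338.84268327 -415.28651423  969.53903231]
413.8143555910709 0.03490916957290284 [ 427.56681801  -43.97280759 1343.95377568]
```

View pics/s0.png

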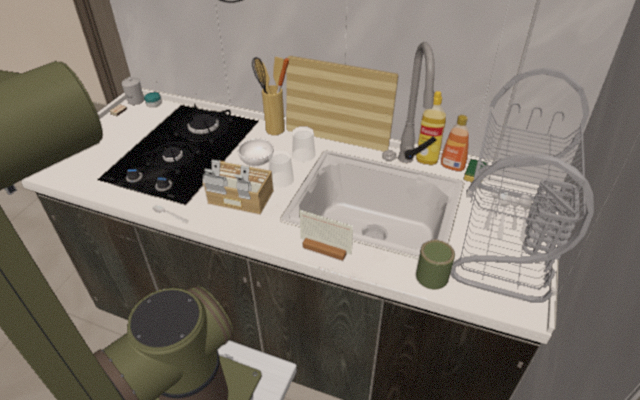

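View pics/t0.png

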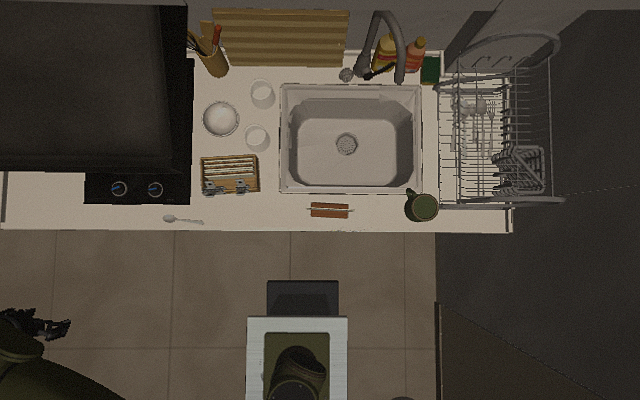

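The scene view shows the box with both clips at about (238,185) and the card at about (327,235). In the top view the box is at (230,173), the card at (330,210) and the mug at (422,206). Next I'll enlarge both areas.

```bash
python3 - <<'E'
import cv2,numpy as np
s=cv2.imread('pics/s0.png');t=cv2.imread('pics/t0.png')
def crop(im,x,y,w,h,k):
    c=cv2.resize(im[y:y+h,x:x+w],None,fx=k,fy=k,interpolation=cv2.INTER_CUBIC)
    for i in range(x-x%10+10,x+w,10): cv2.line(c,((i-x)*k,0),((i-x)*k,12 if i%50==0 else 5),(0,0,255),1)
    for i in range(y-y%10+10,y+h,10): cv2.line(c,(0,(i-y)*k),(12 if i%50==0 else 5,(i-y)*k),(0,0,255),1)
    return c
a=np.hstack([crop(s,195,150,80,65,5),crop(s,285,205,80,65,5)])
b=np.hstack([crop(t,190,145,80,55,5),crop(t,295,190,80,55,5)])
cv2.imwrite('pics/c0.png',np.vstack([a,b]))
E
```

```text
(no output)
```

View pics/c0.png

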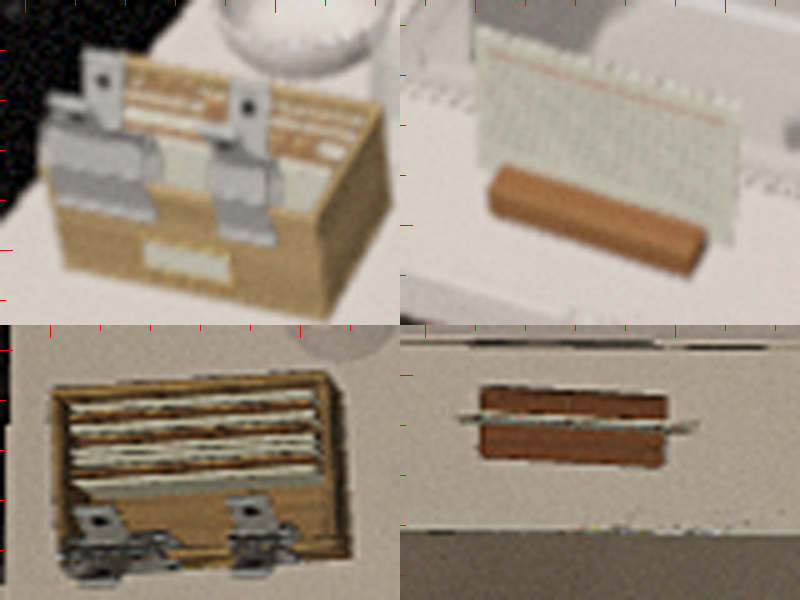

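```bash
python3 - <<'E'
from h import *
s=cal('s0');t=cal('t0')
S=lambda x,y:(x/5+195,y/5+150); T=lambda x,y:(x/5+190,(y-325)/5+145)
S2=lambda x,y:((x-400)/5+285,y/5+205); T2=lambda x,y:((x-400)/5+295,(y-325)/5+190)
p=lambda n,v:print(n,np.round(v,1))
A=onz(s,S2(477,27),117);B=onz(s,S2(740,103),117);p('card scene',[A,B]);p('mid',(A+B)/2); print(np.linalg.norm(A-B))
A=onz(t,T2(460,418),117);B=onz(t,T2(697,428),117);p('card top',[A,B]);p('mid',(A+B)/2);print(np.linalg.norm(A-B))
p('block top',np.mean([onz(t,T2(*q),24) for q in[(480,387),(667,395),(664,467),(480,457)]],0))
for q in [(325,318),(67,265),(392,205)]: p('box base s',onz(s,S(*q),0))
for q in [(320,215),(385,103)]: p('box top s',onz(s,S(*q),80))
for q in [(53,390),(328,375)]: p('box top t',onz(t,T(*q),80))
p('box base t',onz(t,T(350,556),0))
rt=tri([(s,S(106,52)),(t,T(97,507))]);ft=tri([(s,S(65,99)),(t,T(97,582))])
p('wide rear tab',rt);p('front',ft);p('mid',(rt+ft)/2)
rn=tri([(s,S(250,82)),(t,T(248,500))]);p('narrow rear',rn)
E
```

```text
card scene [[ 491.4  -30.   117. ]
 [ 486.6 -173.4  117. ]]
mid [ 489.  -101.7  117. ]
143.488498818309
card top [[ 487.1  -29.   117. ]
 [ 482.3 -169.8  117. ]]
mid [484.7 -99.4 117. ]
140.82983895193067
block top [486.8 -99.9  24. ]
box base s [551.4 127.2   0. ]
box base s [538.1 292.3   0. ]
box base s [656.1 133.8   0. ]
box top s [552.1 122.5  80. ]
box top s [655.8 131.7  80. ]
box top t [641.6 298.9  80. ]
box top t [652.8 131.1  80. ]
box base t [548.2 125.8   0. ]
wide rear tab [561.4 252.3 152.8]
front [517.9 252.  151.8]
mid [539.7 252.1 152.3]
narrow rear [566.8 165.7 151.3]
```

The wide clip is the left one, with its pin at about (541, 252) and yaw of about 0.075. The card edge is at about (487, -100) with yaw of about -0.034. I'll hover over the clip and look from the wrist.

```bash
cat >> h.py <<'E'
def down(yaw):
    z=np.array([np.cos(yaw),np.sin(yaw),0]);y=np.array([0,0,-1.]);x=np.cross(y,z)
    return R.from_matrix(np.c_[x,y,z]).as_quat()
E
python3 - <<'E'
from h import *
robot.move_pose([525,252,260],down(0.075))
s=telemetry.sense();print(s['tool_pos'],s['q'],s['time'],s['wrist_force'])
w=snap('wrist','w1'); k,d=K(w);Rm=cv2.Rodrigues(np.array(w['rvec'],float))[0];print(k[0,0],-Rm.T@np.array(w['tvec']).ravel(),Rm.round(2))
cv2.imwrite('pics/w1b.png',cv2.resize(w['frame'],(800,500),interpolation=cv2.INTER_CUBIC))
E
```

```text
[524.62586044 252.78811234 259.8747121 ] [ 3.56693105e-01 -4.09379358e-02  1.77225198e+00  3.28292587e-04
  1.41047625e+00  2.80304251e-01] 1.8833 [0.27647572 0.40012877 0.05405359]
346.6686008135725 [518.77841074 321.13672391 401.22738468] [[ 1.    0.08 -0.  ]
 [ 0.07 -0.96  0.27]
 [ 0.02 -0.27 -0.96]]
```

View pics/w1b.png

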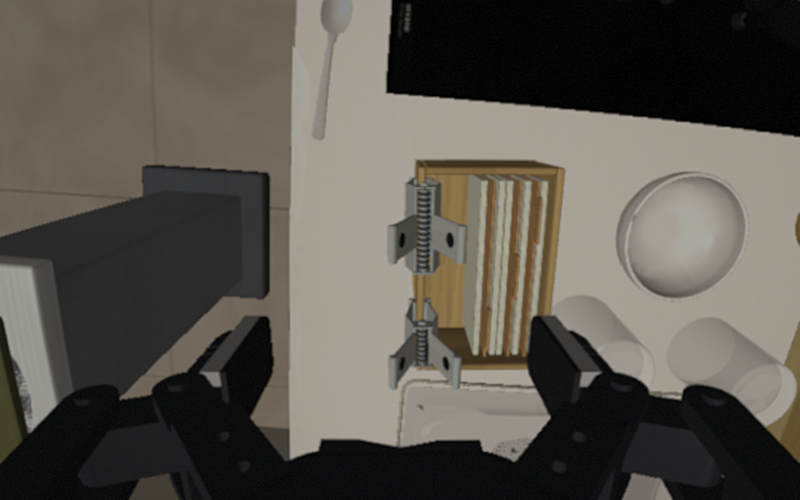

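```bash
python3 - <<'E'
from h import *
w=cal('w1');p=lambda n,v:print(n,np.round(v,1))
q=lambda x,y,z:onz(w,(x/1.25,y/1.25),z)
f=q(390,246,148);r=q(465,243,148);p('front',f);p('rear',r);p('mid',(f+r)/2)
a=q(424,190,108);b=q(424,272,108);p('pin',[a,b]);p('mid',(a+b)/2)
p('narrow beads',[q(391,370,148),q(459,370,148)])
p('box left rear/right rear top',[q(562,168,80),q(553,368,80)]);p('front right',q(414,370,80))
E
```

```text
front [517.2 251.9 148. ]
rear [562.3 257.3 148. ]
mid [539.8 254.6 148. ]
pin [[537.2 282.  108. ]
 [542.5 223.6 108. ]]
mid [539.9 252.8 108. ]
narrow beads [[523.8 167.1 148. ]
 [568.8 170.5 148. ]]
box left rear/right rear top [[639.4 302.8  80. ]
 [661.6 137.3  80. ]]
front right [544.5 127.2  80. ]
```

```bash
python3 - <<'E'
from h import *
o=down(0.085)
robot.line_to([540,253,200],o,max_speed=150)
print(robot.line_to([540,253,131],o,max_speed=70,threshold=8))
robot.close(grasp_force=35); robot.dwell(0.3)
s=telemetry.sense();print(s['tool_pos'],s['width'],s['time'],s['wrist_force'],s['wrist_torque'])
w=snap('wrist','w2');sc=snap('scene','s2')
a=cv2.resize(w['frame'][100:400,160:500],None,fx=1.2,fy=1.2)
b=cv2.resize(sc['frame'][90:220,180:295],(318,360),interpolation=cv2.INTER_CUBIC)
cv2.imwrite('pics/c2.png',np.hstack([a,b]))
E
```

```text
False
[539.99956494 253.00084409 130.96524429] 0.18493902619354508 4.5583 [-0.68211536 -0.56800029 -1.4910313 ] [ 0.00959389 -0.00578796 -0.04077539]
```

View pics/c2.png

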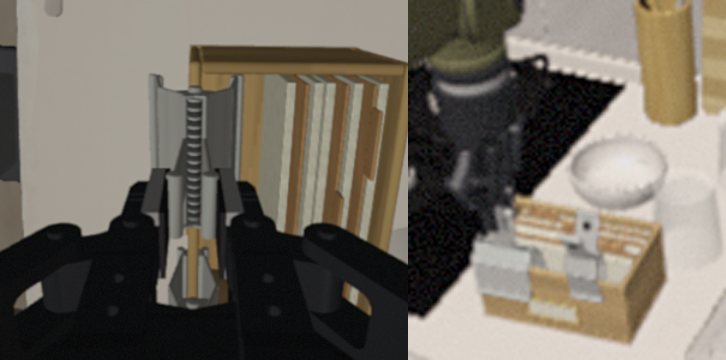

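The clip is squeezed: the width reads 0.185 and the jaws stand wide on both sides of the wall. I'll lift it.

```bash
python3 - <<'E'
from h import *
o=down(0.085)
robot.line_to([540,253,150],o,max_speed=40)
robot.line_to([540,253,250],o,max_speed=100)
robot.dwell(0.3)
s=telemetry.sense();print(s['tool_pos'],s['width'],s['time'],s['wrist_force'])
o=down(-0.034)
robot.move_pose([487,-100,270],o)
robot.dwell(0.3)
s=telemetry.sense();print(s['tool_pos'],s['width'],s['time'],s['wrist_force'])
w=snap('wrist','w3');sc=snap('scene','s3')
a=cv2.resize(w['frame'][100:400,150:490],None,fx=1.2,fy=1.2)
b=cv2.resize(sc['frame'][90:270,270:380],None,fx=2.5,fy=2.5,interpolation=cv2.INTER_CUBIC)[:360]
b=cv2.resize(sc['frame'][130:265,280:370],None,fx=360/135,fy=360/135,interpolation=cv2.INTER_CUBIC)
cv2.imwrite('pics/c3.png',np.hstack([a,b]));print(b.shape)
E
```

```text
[539.85136738 252.9355228  249.49783059] 0.19076841035724992 6.7333 [-0.68117965 -0.48477356 -0.84530687]
[487.23221415 -99.39123513 269.91624145] 0.18754337324902054 8.375 [-0.07701873 -0.2393212  -1.11111882]
(360, 240, 3)
```

View pics/c3.png

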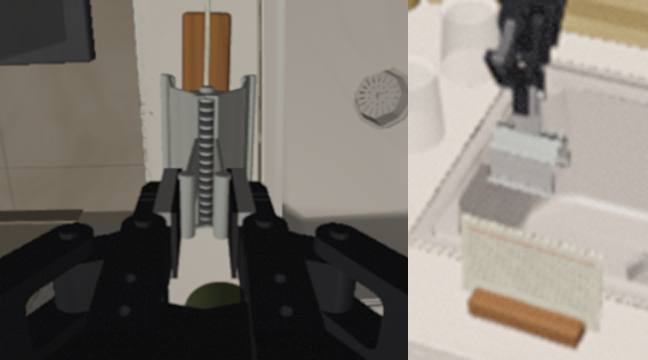

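```bash
python3 - <<'E'
from h import *
w=cal('w3');s=cal('s3');p=lambda n,v:print(n,np.round(v,1))
W=lambda x,y:(x/1.2+150,y/1.2+100); S=lambda x,y:((x-408)*135/360+280,y*135/360+130)
# lip corners: scene front lip mid, plane x=469
for nm,q in(('lipL',(487,183)),('lipR',(552,193))):
    o,v=ray(s,S(*q)); p(nm,o+v*(469-o[0])/v[0])
# pin ends in wrist at various z
for z in (244,250): p('pin@%d'%z,[onz(w,W(206,95),z),onz(w,W(205,222),z)])
# lip ends left in wrist at z
for z in(200,206): p('liptips',[onz(w,W(165,75),z),onz(w,W(252,75),z)])
Y=np.array([[486.9+.034*0,-100,117]]);u=np.array([.034,1,0]);
pr=proj(w,[Y[0]+u*74,Y[0]+u*40,Y[0]]); p('card proj in crop',(pr-[150,100])*1.2)
im=cv2.imread('pics/w3.png')[95:185,260:380]; cv2.imwrite('pics/c3b.png',cv2.resize(im,None,fx=6,fy=6,interpolation=cv2.INTER_CUBIC))
sc=cv2.imread('pics/s3.png')
E
```

```text
lipL [469.  -66.5 187.5]
lipR [ 469.  -129.   195.2]
pin@244 [[ 487.9  -67.4  244. ]
 [ 485.6 -125.8  244. ]]
pin@250 [[ 487.9  -66.1  250. ]
 [ 485.7 -122.4  250. ]]
liptips [[466.9 -65.9 200. ]
 [511.5 -67.3 200. ]]
liptips [[467.6 -64.9 206. ]
 [510.9 -66.3 206. ]]
card proj in crop [[206.1  -4.2]
 [205.9  45.9]
 [205.8 101.4]]
```

View pics/c3b.png

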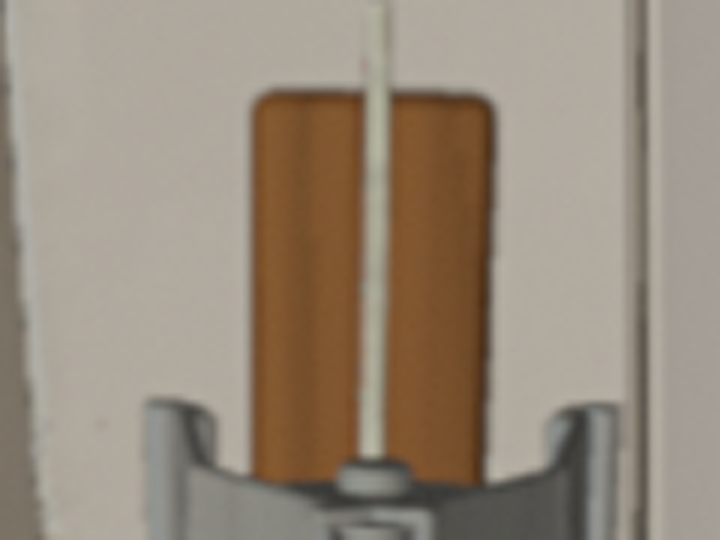

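```bash
python3 - <<'E'
from h import *
w=cal('w3');p=lambda n,v:print(n,np.round(v,1))
W=lambda x,y:(260+x/6,95+y/6)
a=onz(w,W(377,10),117);b=onz(w,W(373,455),117);p('card',[a,b]);yaw=-(a-b)[0]/(a-b)[1];print(yaw,'x at y=-100:',b[0]+(-100-b[1])*(-yaw))
p('pin end',[onz(w,W(374,478),z) for z in(236,246)])
p('lips',[onz(w,W(x,405),z) for z in(192,202) for x in(180,583)])
robot.line_to([487,-100,228],down(-0.034),max_speed=60); robot.dwell(.2)
s=telemetry.sense();print(s['tool_pos'],s['width'],s['time'],s['wrist_force'])
sc=snap('scene','s4');w=snap('wrist','w4')
a=cv2.resize(sc['frame'][150:265,290:370],None,fx=5,fy=5,interpolation=cv2.INTER_CUBIC)
b=cv2.resize(w['frame'][85:315,250:400],None,fx=2.5,fy=2.5,interpolation=cv2.INTER_CUBIC)
cv2.imwrite('pics/c4.png',np.hstack([a,b]))
E
```

```text
card [[490.3 -26.1 117. ]
 [487.9 -87.9 117. ]]
-0.03983641609406163 x at y=-100: 487.37197218028217
pin end [[488.2 -66.8 236. ]
 [488.3 -64.8 246. ]]
lips [[467.7 -67.3 192. ]
 [510.6 -68.7 192. ]
 [468.7 -65.6 202. ]
 [509.6 -66.9 202. ]]
[ 487.27882737 -100.08826168  228.59267841] 0.1902793692825859 9.525 [ 0.02458443  0.11887073 -0.71589758]
```

View pics/c4.png

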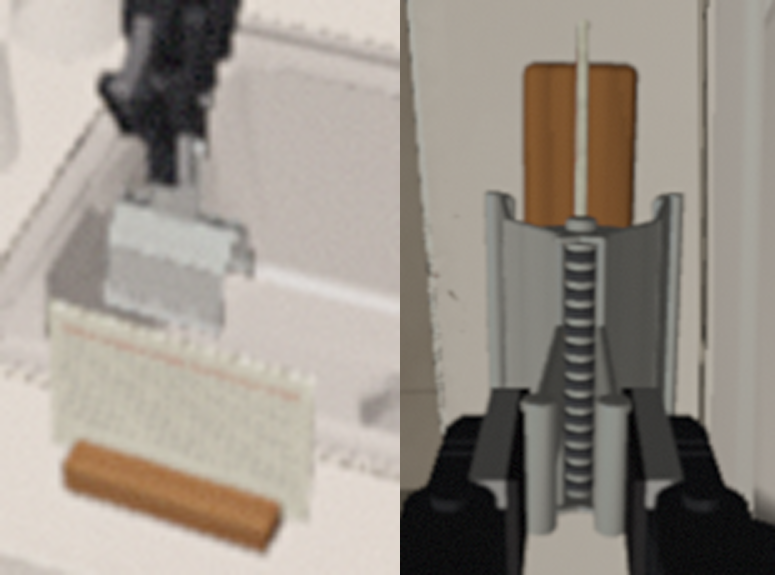

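```bash
python3 - <<'E'
from h import *
w=cal('w4');s=cal('s4');p=lambda n,v:print(n,np.round(v,1))
W=lambda x,y:((x-400)/2.5+250,y/2.5+85); S=lambda x,y:(x/5+290,y/5+150)
p('card end',onz(w,W(583,22),117))
for n,q,x in(('lipL',(105,302),470),('lipR',(220,328),468)):
    o,v=ray(s,S(*q)); p(n,o+v*(x-o[0])/v[0])
# pin ends from wrist: near end must be at 62 mm spacing
for z in(196,202,208): p(z,[onz(w,W(580,222),z),onz(w,W(580,505),z)])
# bead spacing/length (24 mm) vs height
for z in(240,246,252): p(('bead',z),[onz(w,W(541,400),z),onz(w,W(541,530),z),onz(w,W(611,400),z),onz(w,W(611,530),z)])
# predicted scene lips for pin=TCP-h
for h in(22,28,34): p(h,(proj(s,[[470,-69,228.6-h-45],[468,-131,228.6-h-45]])-[290,150])*5)
E
```

```text
card end [490.6 -25.6 117. ]
lipL [470.  -68.7 148.5]
lipR [ 468.  -129.8  153.1]
196 [[ 488.2  -66.8  196. ]
 [ 486.1 -131.6  196. ]]
202 [[ 488.2  -65.6  202. ]
 [ 486.2 -128.1  202. ]]
208 [[ 488.2  -64.4  208. ]
 [ 486.3 -124.7  208. ]]
('bead', 240) [[ 481.1  -86.9  240. ]
 [ 480.  -110.8  240. ]
 [ 492.4  -87.3  240. ]
 [ 491.9 -111.2  240. ]]
('bead', 246) [[ 481.4  -84.4  246. ]
 [ 480.4 -107.1  246. ]
 [ 492.2  -84.7  246. ]
 [ 491.7 -107.5  246. ]]
('bead', 252) [[ 481.8  -81.8  252. ]
 [ 480.8 -103.5  252. ]
 [ 492.   -82.1  252. ]
 [ 491.6 -103.8  252. ]]
22 [[105.  282.5]
 [222.6 315.9]]
28 [[105.2 291.5]
 [222.5 324.9]]
34 [[105.5 300.5]
 [222.3 333.8]]
```

```bash
python3 - <<'E'
from h import *
print(robot.line_to([487.3,-101,169.5],down(-0.037),max_speed=40,threshold=3)); robot.dwell(.5)
s=telemetry.sense();print(s['tool_pos'],s['width'],s['time'],s['wrist_force'],s['wrist_torque'])
sc=snap('scene','s5');w=snap('wrist','w5')
a=cv2.resize(sc['frame'][150:265,290:370],None,fx=5,fy=5,interpolation=cv2.INTER_CUBIC)
b=cv2.resize(w['frame'][85:315,250:400],None,fx=2.5,fy=2.5,interpolation=cv2.INTER_CUBIC)
cv2.imwrite('pics/c5.png',np.hstack([a,b]))
E
```

```text
False
[ 487.29485802 -100.97827743  169.49221856] 0.19090989674653222 11.7417 [-0.26515244  0.0660085  -0.76817105] [-0.04976122 -0.00470522 -0.0236489 ]
```

View pics/c5.png

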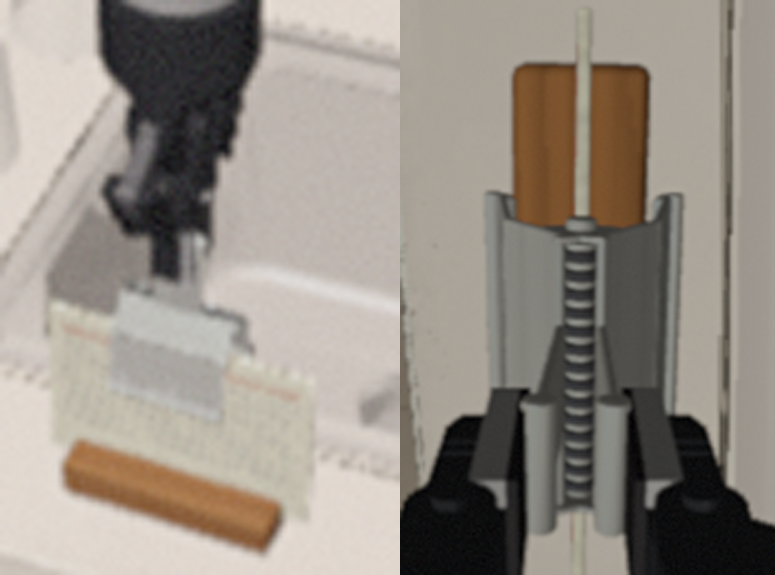

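The clip straddles the card's edge and is centred. The stand is in the same pixels as before and the wrist force hasn't changed, so I'm handing in.

```bash
python3 -c "
from h import *
print(workorder.close_job()); print(telemetry.sense()['time'])"
```

```text
the job is handed in; nothing more can be done
None
the job is handed in; nothing more can be done
```

I squeezed the wide (left) clip open on the box wall, lifted it straight off, and lowered it over the middle of the card's top edge. I handed the job in at about 12 s with the gripper still holding it at 35 N. No verdict was reported.

What the last checks showed:
- **Clip open:** the gripper width stayed at 0.19 after squeezing, so the jaws did not close on the way.
- **Position on the card:** the last pictures show the card's edge inside the open jaws. The clip sits within about 2 mm of the card's mid-plane and of its middle, and is square to it to about 0.01 rad.
- **No contact seen:** wrist force was unchanged during the lowering, and the card stand is in the same place in the picture as before.
- **Box and narrow clip:** I did not measure these again after lifting the clip off. The last picture that included them was taken just before the lift, and nothing looked disturbed.

**Where readings disagreed:** estimates of the pin's height below the tool point ranged from 27 to 34 mm. I used about 30.5 mm, which puts the card's edge roughly 18–26 mm below the pin, inside the allowed 7–36 mm. The lips also looked tilted by up to 0.08 rad in the scene view, which is within tolerance and may be pixel error.

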